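Shut and lock the cover of a jump-start pack

ROBOT

A 6-joint arm with a two-finger parallel gripper is mounted at the origin on the work surface. World frame = base frame: x ahead of the robot, y to its left, z up, the work surface at z = 0. Lengths are in mm, angles in rad, forces in N, time in s.
With the tool pointing down it reaches from about 250 to 800 mm from the base axis. Payload 3.9 kg.
Tool frame: the origin (TCP) lies at the very end of the fingers, on their centre line; the grasp point (between the pads) lies 19 mm behind it (bot.grasp_offset is the distance from the TCP to the grasp point, in mm); z points along the fingers, y is the direction in which the jaws open and shut (so a half turn about z gives the same grasp; the last joint's range is limited). The gripper opens to 85 mm and grips with 20 to 120 N. Pads are 22 mm wide; open, the fingers measure 114 mm over their backs; the gripper's body (76 mm by 85 mm) begins 54 mm behind the grasp point. The pads swing forward as they close: fully open they stand 13 mm farther back than shut.
Start: joints at [1.209, 0.26, -0.138, 1.173, 0, 1.571], TCP at [185.823, 491.004, 231.304] pointing down, gripper open.
Joint ranges: [-2.78, 2.78], [-0.83, 1.72], [-1.28, 1.37], [-1.9, 2.12], [-1.57, 1.48], [-3.14, 3.14]. Speed limits (rad/s): [2.57, 2.57, 3.14, 3.14, 3.14, 3.14].

INTERFACE

Orientations are given as [roll, pitch, yaw] about the fixed x, y, z axes, in that order (R = Rz(yaw) Ry(pitch) Rx(roll)).
In Python, from rig import bot gives the robot as it stands.
- The arm moves only by the tool arm_command, never from a script. Its arguments are lists of equal length, an entry for each row: "rotation": the turn, a rotation vector about the tool's x, y, z in rad, a list of three; "delta_pos": the shift along the tool's x, y, z in m, a list of three; "gripper": the opening, from 0 (shut) to 1 (fully open). A call has 1 to 8 rows; each row shifts and turns the commanded pose from where the row before left it, along the tool's axes as they then stand; what a row does not reach is not made up. A row lasts 1/10 s, in which the tool goes at most 50 mm and 8.59 degrees, less where a joint would pass 70% of its speed; a pose out of reach is approached as far as the arm can. A call is refused whole if a number of a shift passes 0.05 or a number of a turn 0.15, either way. A call with a gripper value outside its range is refused whole. The fingers move at their own pace and stop on an object; the grip force is fixed at half the most. Time passes only in rows, so rows that do not move let the fingers close. It gives the time, the measured TCP pose, the force and the opening at its end, in the units of the state.
- bot.read_state(): the state, without advancing time (a new reading comes with each control period).
- bot.get_image(name): name is "scene" or "top"; returns the picture (384x512x3 uint8, red, green, blue); there is no depth.
- bot.camera_params(name): a dict with "mtx" (3x3 intrinsics, pixels), "R" (3x3) and "t" (3): a world point X has camera coordinates R X + t. Camera axes: x right, y down, z forward; pixel columns grow to the right and rows downward; lengths in mm; the calibration is good to about 2 mm. A picture is of the moment at which its call begins. camera_params takes no time and is no camera call.
- bot.sign_off(): hands the job in, once; it reports no verdict.
The state is a dict: "time_s": time; "q": joint angles; "qd": joint speeds; "joint_efforts": joint torques, N m; "ee_pos": TCP position; "eef_rot": TCP orientation; "wrist_force": force on the tool from outside, world axes, zero at the start; "torque": the same for the moment, N m; "grip_width": finger opening in mm.
Only numpy, scipy, OpenCV 4.12 (cv2) and the standard library are available. Lean on these libraries where they do the work, as an engineer would, in place of code of your own. Each camera call takes 0.05 s, during which the arm holds its last target. There are 200 camera calls.

TASK

Push the half-open cover of the jump-start pack fully shut with the fingertips, then set a fingertip in the slot of its big round quarter-turn fastener and turn it clockwise (seen from above) until it comes to its stop with the slot parallel to the cover's hinge, so that the cover is locked. Only push and turn: do not lift the cover and do not turn the fastener before the cover is shut. Leave the bottle, jar, oiler and screwdriver where they stand, and finish with the hand clear of everything.

Things in the scene. Friction and masses are not known exactly. Their poses are not given: they have to be found in the camera images.
- housing: Grey steel tub of a portable jump-start pack, fixed to the counter, 230 (x) x 260 (y) x 100 mm (z); a rubber carrying handle stands out 34 mm from each y side at 70 mm height. Origin: centre of its underside, on the counter. Its +x side carries the cover's hinge (away from the robot at yaw 0); its -x side is the front.
- cover (a joint): Flat grey cover, 230 x 260 mm, 10 mm thick, hinged along housing y at local x = +115, z = 100 mm (its underside's rear edge). Value = opening angle, rad: 0 = fully shut on the rim, top face at 110 mm; grows as the front edge rises; starts 0.42 to 0.6. A friction hinge (about 1.2 N m, no spring) keeps it where it is left; about 5 N down, 130 mm from the hinge, shuts it.
- cover_press (a point): A bare spot on the cover's top face, beside the fastener, good for pushing: 130 mm from the hinge line and 85 mm to the housing's +y side of the middle (there is an equal spot on the -y side). Moves with the cover.
- fastener (a joint): Turn of the slotted aluminium dial in the cover, rad. 0 = unlocked, slot along housing x (square to the hinge); grows clockwise seen from above; pi/2 = firm stop, locked, slot along housing y (parallel to the hinge), a steel tongue below then lying under a keeper in the tub. Starts 0 to 0.4. Turning takes about 0.15 N m; it stays where it is left.
- slot_floor (a point): Centre of the slot's dark floor, on the dial's axis; with the cover shut at local x = -53, y = 0, z = 112 mm of the housing. Its x axis runs along the slot: 30 mm wide, 16 mm deep, across the whole dial (92 mm diameter), ending at the black collar around it (radius 48 mm inside, 56 outside, top 17 mm above the cover's top face, 1 mm below the dial's).
- oil_bottle: Loose white plastic oil bottle with a cap, 68 mm diameter, 150 mm tall, standing beside the pack. Origin: centre of its underside. To be left alone.
- jar: Loose pale jar with a lid, 68 mm diameter, 85 mm tall, standing beside the pack. Origin: centre of its underside. To be left alone.
- cup_oiler: Loose metal oiler with a narrow neck, 72 mm diameter, 100 mm tall, standing beside the pack. Origin: centre of its underside. To be left alone.
- screwdriver: Loose screwdriver lying on the counter in front of the pack. Origin: underside, near its middle. To be left alone.

How it is judged (in metres and radians):
On the way, in this order (a step that is already met when the one before it is completed fails the run):
1. the cover is pushed fully shut (value of joint cover below 0.02 rad), for 0.2 s.
2. the fastener is turned to its stop with the cover shut (value of joint fastener above 1.45 rad and value of joint cover below 0.02 rad), for 0.2 s.
At the end, for the whole second after the job is handed in: The cover is shut (within 0.02 rad), the fastener is turned to its stop (at least 1.45 of 1.57 rad), the bottle, jar, oiler and screwdriver are within 25 mm of where they started, and the hand touches nothing (all of step 2 and distance of each of oil_bottle, jar, cup_oiler, screwdriver from where it was at the start of the episode below 0.025 m).
It fails at once if the cover is lifted further open (value of joint cover above 0.65 rad).
It fails at once if the fastener is turned while the cover is still open (value of joint fastener above 0.6 rad and value of joint cover above 0.06 rad).
It fails at once if a bystander is lifted, carried or pushed away (distance of any of oil_bottle, jar, cup_oiler, screwdriver from where it was at the start of the episode above 0.04 m).
It fails at once if a standing bystander is tipped over (angle between any of oil_bottle, jar, cup_oiler's own z axis and vertical above 0.5 rad).
It also fails if it takes over 43 s, if anything falls off the work surface, if the arm or the gripper's body presses on something with over 40 N, if the wrist force passes 120 N, or if a joint passes its speed limit or range.

## Working session

There is one attempt and no reset: what is moved stays moved. The work goes in short steps, Python scripts to look and compute and a tool call to move; the robot and the scene stay as the last step left them, time stands still between calls to the robot, and variables do not carry over. Pictures are saved under pics/ and viewed, about 8 in all and at most 12, crops included, and the job is handed in when it is done.

Besides the shell and the picture viewer there is one more tool, called as name(argument=value, ...), one argument or row to a line, values as JSON. arm_command: Moves the arm, as the interface text tells. Its arguments: {"type":"object","properties":{"rotation":{"type":"array","items":{"type":"array","items":{"type":"number"}}},"delta_pos":{"type":"array","items":{"type":"array","items":{"type":"number"}}},"gripper":{"type":"array","items":{"type":"number"}}},"required":["rotation","delta_pos","gripper"]}

```bash
mkdir -p pics; python3 - <<'E'
from rig import bot
import cv2,numpy as np
s=bot.read_state();print(s['time_s'],s['ee_pos'],s['eef_rot'],s['grip_width'])
for n in("scene","top"):
    cv2.imwrite(f"pics/{n}0.png",cv2.cvtColor(bot.get_image(n),cv2.COLOR_RGB2BGR))
    p=bot.camera_params(n);print(n,np.round(p['mtx'],1).tolist(),np.round(p['R'],3).tolist(),np.round(p['t'],1).tolist(), (-p['R'].T@p['t']).round())
E
```

```text
0.0 [185.5943098  490.36915423 230.45207099] [-3.13963858e+00 -1.34745334e-05  2.77975955e+00] 85.52888120375664
scene [[392.9, 0.0, 255.9], [0.0, 392.9, 196.8], [0.0, 0.0, 1.0]] [[0.998, 0.061, 0.011], [0.052, -0.732, -0.679], [-0.034, 0.678, -0.734]] [-581.4, 55.8, 1058.5] [ 613. -641.  821.]
top [[446.9, 0.0, 255.9], [0.0, 446.9, 189.9], [0.0, 0.0, 1.0]] [[0.019, -1.0, 0.007], [-0.996, -0.019, -0.089], [0.089, -0.005, -0.996]] [29.2, 586.1, 1183.4] [ 478.   46. 1231.]
```

View pics/scene0.png

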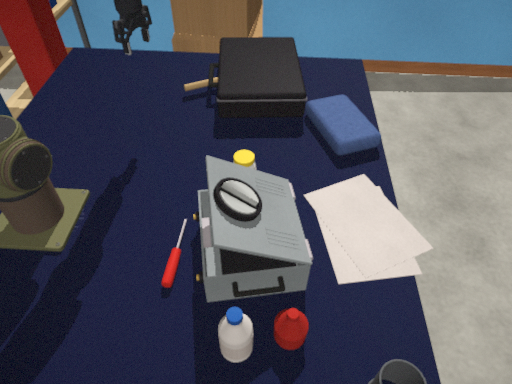

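View pics/top0.png

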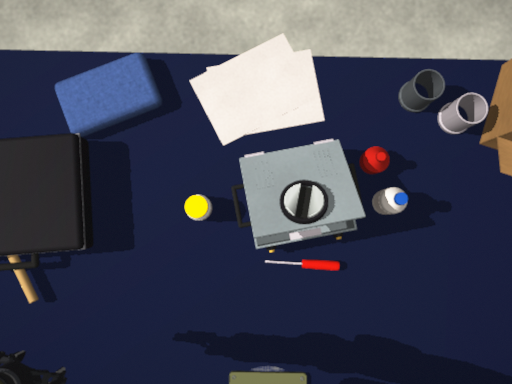

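Scene: the pack sits with the hinge away from the robot, the cover is half open, and the slot is nearly along x. I'll zoom in to get the corners.

```bash
python3 - <<'E'
import cv2,numpy as np
a=cv2.imread('pics/top0.png')[130:255,230:375];b=cv2.imread('pics/scene0.png')[155:300,185:315]
f=lambda i:cv2.resize(i,None,fx=4,fy=4,interpolation=cv2.INTER_CUBIC)
cv2.imwrite('pics/ct.png',f(a));cv2.imwrite('pics/cs.png',f(b))
E
```

```text
(no output)
```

View pics/ct.png

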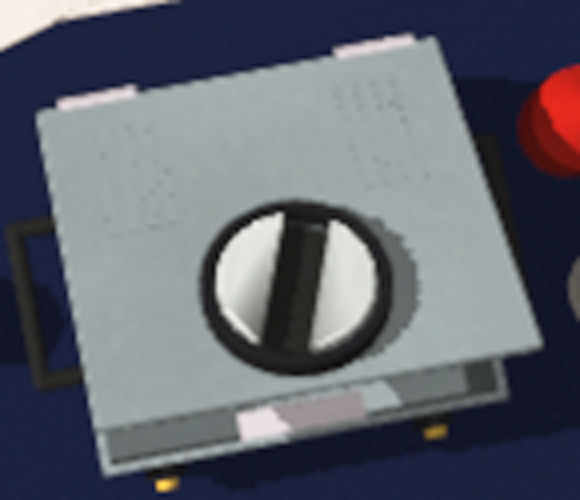

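View pics/cs.png

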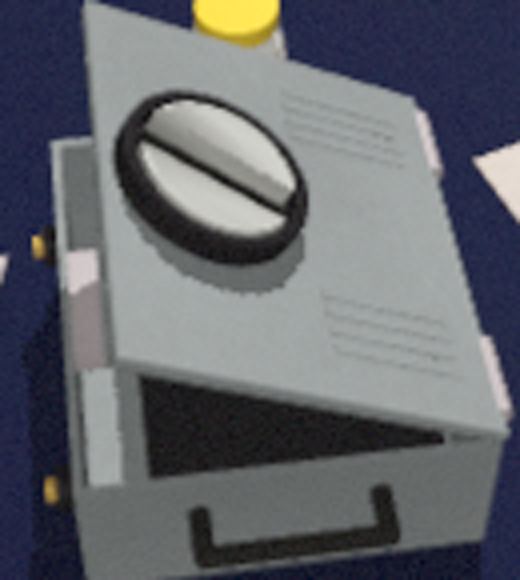

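Top crop: cover corners at (36,115), (435,38), (543,347), (98,430), tub front rim at (104,476) and (508,395). Scene crop: cover corners at (85,3), (116,355), (507,430), (410,97). Next I'll fit the pose.

```bash
cat > fit.py <<'E'
import numpy as np
from rig import bot
from scipy.optimize import least_squares
P={n:bot.camera_params(n) for n in("top","scene")}
def proj(n,X):
    p=P[n];c=p['mtx']@(p['R']@X+p['t']);return c[:2]/c[2]
def H2W(v,L):
    x,y,w=v[:3];c,s=np.cos(w),np.sin(w);return np.array([x+c*L[0]-s*L[1],y+s*L[0]+c*L[1],L[2]])
def cov(v,d,y,h): # d from hinge, h above underside
    o=v[3];return H2W(v,np.array([115-d*np.cos(o)+h*-np.sin(o)*-1*1,y,100+d*np.sin(o)+h*np.cos(o)]))
E
sed -i 's/+h\*-np.sin(o)\*-1\*1/+h*np.sin(o)/' fit.py
cat > run.py <<'E'
from fit import *
off={'top':(230,130),'scene':(185,155)}
C=lambda d,y,h:lambda v:cov(v,d,y,h)
T=lambda x,y,z:lambda v:H2W(v,(x,y,z))
def dial(a,b):
    def f(v):
        # slot dir at fastener t: clockwise from +x ; local x'=c a + s b ...
        t=v[4];x=a*np.cos(t)+b*np.sin(t);y=-a*np.sin(t)+b*np.cos(t)
        return cov(v,168-x,y,28)
    return f
obs=[('top',(36,115),C(0,130,10)),('top',(435,38),C(0,-130,10)),('top',(543,347),C(230,-130,10)),('top',(98,430),C(230,130,10)),
('top',(104,476),T(-115,130,100)),('top',(508,395),T(-115,-130,100)),
('scene',(85,3),C(230,130,10)),('scene',(116,355),C(230,-130,10)),('scene',(507,430),C(0,-130,10)),('scene',(410,97),C(0,130,10)),
('top',(287,213),dial(43.5,15)),('top',(330,228),dial(43.5,-15)),('top',(262,345),dial(-43.5,15)),('top',(315,348),dial(-43.5,-15)),
('scene',(145,138),dial(-43.5,-15)if 0 else dial(-43.5,15))][:14]
def res(v): return np.concatenate([proj(n,f(v))-(np.array(c)/4+off[n]-.4) for n,c,f in obs])
r=least_squares(res,[500,0,.1,.5,.1],loss='soft_l1',x_scale=[10,10,.1,.1,.1])
v=r.x;print(v.round(3));print(res(v).reshape(-1,2).round(1).tolist())
np.save('v.npy',v)
print('slot',H2W(v,(-53,0,112)).round(1),'press now',[cov(v,130,y,10).round(1) for y in(85,-85)],'shut',[H2W(v,(-15,y,110)).round(1)for y in(85,-85)])
E
python3 run.py
```

```text
[ 5.68575e+02 -6.53160e+01  2.09000e-01  4.86000e-01  3.55000e-01]
[[-0.3, -0.5], [0.2, -0.2], [0.6, -0.3], [-0.6, 0.7], [0.2, 0.7], [0.4, 1.3], [-0.5, -1.3], [0.1, 1.0], [0.9, 1.1], [0.7, -0.3], [-1.6, 0.7], [0.3, -1.7], [-0.4, -0.3], [-0.4, 0.5]]
slot [516.7 -76.3 112. ] press now [array([555.6,  18.8, 169.5]), array([ 590.8, -147.5,  169.5])] shut [array([536.3,  14.7, 110. ]), array([ 571.5, -151.6,  110. ])]
```

arm_command(
  rotation=[
    [0,0,0],
    [0,0,0],
    [0,0,0],
    [0,0,0],
    [0,0,0],
    [0,0,0],
    [0,0,0],
    [0,0,0],
  ],
  delta_pos=[
    [-0.041,-0.026,-0.004],
    [-0.041,-0.026,-0.004],
    [-0.041,-0.026,-0.004],
    [-0.041,-0.026,-0.004],
    [-0.041,-0.026,-0.004],
    [-0.041,-0.026,-0.004],
    [-0.041,-0.026,0],
    [-0.041,-0.026,0],
  ],
  gripper=[0,0,0,0,0,0,0,0],
)

```text
time_s: 0.9
ee_pos: [419.7, 178.6, 255.3]
eef_rot: [3.141, -0.0, 2.78]
wrist_force: [0.2, 0.7, 1.3]
grip_width: -0.2
```

arm_command(
  rotation=[
    [0,0,0],
    [0,0,0],
    [0,0,0],
    [0,0,0],
    [0,0,0.15],
    [0,0,0.15],
    [0,0,0.15],
    [0,0,0.15],
  ],
  delta_pos=[
    [-0.043,-0.027,0],
    [-0.043,-0.027,0],
    [-0.043,-0.027,0],
    [-0.043,-0.027,0],
    [0,0,0.01],
    [0,0,0.01],
    [0,0,0.01],
    [0,0,0.01],
  ],
  gripper=[0,0,0,0,0,0,0,0],
)

```text
time_s: 1.7
ee_pos: [539.4, 20.6, 214.3]
eef_rot: [-3.141, -0.001, 2.173]
wrist_force: [-0.4, -0.3, 0.1]
grip_width: 0.1
```

arm_command(
  rotation=[
    [0,0,0.15],
    [0,0,0.15],
    [0,0,0.15],
    [0,0,0.15],
    [0,0,0.15],
    [0,0,0],
    [0,0,0],
    [0,0,0],
  ],
  delta_pos=[
    [0,0,0.005],
    [0,0,0.005],
    [0,0,0.005],
    [0,0,0.005],
    [0,0,0.005],
    [0,0,0.005],
    [0,0,0.005],
    [0,0,0.005],
  ],
  gripper=[0,0,0,0,0,0,0,0],
)

```text
time_s: 2.5
ee_pos: [539.9, 20.9, 175.4]
eef_rot: [3.141, -0.0, 1.432]
wrist_force: [-0.9, -0.9, 4.4]
grip_width: 0.2
```

```bash
python3 - <<'E'
from rig import bot
s=bot.read_state();print(s['time_s'],s['ee_pos'],s['eef_rot'],s['q'],s['wrist_force'])
E
```

```text
2.5 [539.93777997  20.91259893 175.40519673] [ 3.14091357e+00 -4.12527811e-05  1.43179467e+00] [ 3.87592739e-02  3.14992129e-01 -2.09519228e-01  1.04560930e+00
 -7.94764296e-05  1.74855724e+00] [-0.85150391 -0.85786913  4.43500308]
```

arm_command(
  rotation=[
    [0,0,0],
    [0,0,0],
    [0,0,0],
    [0,0,0],
    [0,0,0],
    [0,0,0],
    [0,0,0],
    [0,0,0],
  ],
  delta_pos=[
    [0,0,0.006],
    [0,0,0.007],
    [0,0,0.007],
    [0,0,0.007],
    [0,0,0.007],
    [0,0,0.007],
    [0,0,0.007],
    [0,0,0.006],
  ],
  gripper=[0,0,0,0,0,0,0,0],
)

```text
time_s: 3.3
ee_pos: [539.2, 20.9, 120.4]
eef_rot: [-3.14, 0.0, 1.43]
wrist_force: [-1.7, 0.1, 3.7]
grip_width: -0.0
```

arm_command(
  rotation=[
    [0,0,0],
    [0,0,0],
    [0,0,0],
    [0,0,0],
    [0,0,0],
  ],
  delta_pos=[
    [0,0,0.003],
    [0,0,0.003],
    [0,0,0.002],
    [0,0,0.001],
    [0,0,0],
  ],
  gripper=[0,0,0,0,0],
)

```text
time_s: 3.8
ee_pos: [540.1, 21.0, 112.2]
eef_rot: [3.141, -0.0, 1.43]
wrist_force: [1.0, -0.8, 0.1]
grip_width: -0.2
```

arm_command(
  rotation=[
    [0,0,0],
    [0,0,0],
    [0,0,0],
  ],
  delta_pos=[
    [0,0,0.001],
    [0,0,0.001],
    [0,0,0],
  ],
  gripper=[0,0,0],
)

```text
time_s: 4.1
ee_pos: [540.3, 21.0, 110.5]
eef_rot: [3.141, -0.0, 1.43]
wrist_force: [-0.1, 0.7, 1.4]
grip_width: 0.1
```

arm_command(
  rotation=[
    [0,0,0],
    [0,0,0],
    [0,0,0],
    [0,0,0],
  ],
  delta_pos=[
    [0,0,0.001],
    [0,0,0.001],
    [0,0,0],
    [0,0,0],
  ],
  gripper=[0,0,0,0],
)

```text
time_s: 4.5
ee_pos: [540.2, 21.0, 110.0]
eef_rot: [3.14, -0.0, 1.43]
wrist_force: [-3.1, 0.1, 11.3]
grip_width: -0.4
```

arm_command(
  rotation=[
    [0,0,0],
    [0,0,0],
    [0,0,0],
    [0,0,0],
    [0,0,0],
    [0,0,0],
    [0,0,0],
    [0,0,0],
  ],
  delta_pos=[
    [0,0,-0.04],
    [0,0,-0.04],
    [0.045,0,0],
    [0.045,0,0],
    [0.045,0,0],
    [0,0,0],
    [0,0,0],
    [0,0,0],
  ],
  gripper=[0,0,0,0,0.5,0.5,0.5,0.5],
)

```text
time_s: 5.3
ee_pos: [558.3, 153.8, 187.9]
eef_rot: [-3.141, 0.001, 1.429]
wrist_force: [-0.2, -0.0, -0.3]
grip_width: 42.2
```

```bash
python3 - <<'E'
from rig import bot
import cv2,numpy as np
s=bot.read_state();print(s['time_s'],s['ee_pos'],s['eef_rot'],s['grip_width'])
f=lambda i:cv2.resize(cv2.cvtColor(i,cv2.COLOR_RGB2BGR),None,fx=3,fy=3,interpolation=cv2.INTER_CUBIC)
cv2.imwrite('pics/b.png',np.hstack([f(bot.get_image('top')[125:275,235:365]),f(bot.get_image('scene')[150:300,190:320])]))
E
```

```text
5.3 [558.28890472 153.77561507 187.94140915] [-3.14081152e+00  9.20289691e-04  1.42926018e+00] 42.17331202263461
```

View pics/b.png

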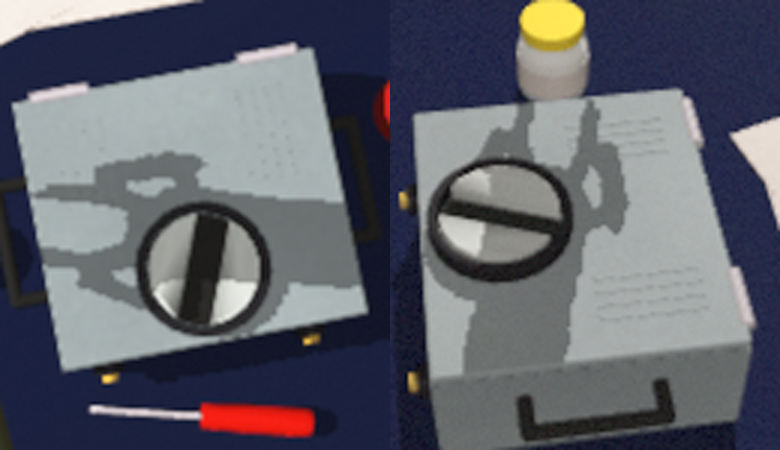

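The cover is flush. In the top crop its corners are at (13,100), (316,47), (368,312), (63,372), the collar centre at (204,269), and the slot mid-line runs from (212,212) to (194,322). Refitting with the cover shut.

```bash
python3 - <<'E'
from fit import *
o=np.array((235,125))-.35
L=[((13,100),(115,130,110)),((316,47),(115,-130,110)),((368,312),(-115,-130,110)),((63,372),(-115,130,110)),((204,269),(-53,0,127))]
r=least_squares(lambda v:np.concatenate([proj('top',H2W(v,l))-(np.array(c)/3+o) for c,l in L]),[568,-65,.2])
print(r.x.round(3),r.fun.round(1));v=r.x
print('slot',H2W(v,(-53,0,112)).round(1))
p=P['top']
def back(c,z):
    d=p['R'].T@np.linalg.inv(p['mtx'])@np.r_[np.array(c)/3+o,1];C=-p['R'].T@p['t'];return C+d*(z-C[2])/d[2]
for z in(128,112):
    a,b=back((212,212),z),back((194,322),z);print(z,a.round(1),b.round(1),'ang',np.arctan2(*(a-b)[1::-1]).round(3),'rel',(v[2]-np.arctan2(*(a-b)[1::-1])).round(3),'c',back((204,269),127).round(1))
E
```

```text
[ 5.70735e+02 -6.55210e+01  2.01000e-01] [ 0.1  0.3 -0.4 -0.2  0.4  0.6 -0.2 -0.4  0.1 -0.3]
slot [518.8 -76.1 112. ]
128 [565.2 -81.9 128. ] [474.5 -67.9 128. ] ang -0.153 rel 0.353 c [518.1 -75.8 127. ]
112 [566.5 -83.7 112. ] [474.5 -69.6 112. ] ang -0.153 rel 0.353 c [518.1 -75.8 127. ]
```

arm_command(
  rotation=[
    [0,0,0],
    [0,0,0],
    [0,0,0],
    [0,0,0],
    [0,0,0],
    [0,0,0],
    [0,0,0],
    [0,0,0],
  ],
  delta_pos=[
    [-0.0466,-0.0013,0],
    [-0.0466,-0.0013,0],
    [-0.0466,-0.0013,0],
    [-0.0466,-0.0013,0],
    [-0.0466,-0.0013,0],
    [0,0,0.025],
    [0,0,0.023],
    [0,0,0],
  ],
  gripper=[0.5,0.5,0.5,0.5,0.5,0.5,0.5,0.5],
)

```text
time_s: 6.2
ee_pos: [516.3, -76.5, 137.8]
eef_rot: [-3.136, 0.0, 1.427]
wrist_force: [-0.6, 0.3, -0.6]
grip_width: 43.2
```

arm_command(
  rotation=[
    [0,0,0],
    [0,0,0],
    [0,0,0],
    [0,0,0],
    [0,0,0],
    [0,0,0],
  ],
  delta_pos=[
    [0,0.0015,0.004],
    [0,0,0.004],
    [0,0,0.004],
    [0,0,0.004],
    [0,0,0],
    [0,0,0],
  ],
  gripper=[0.5,0.5,0.5,0.5,0.5,0.5],
)

```text
time_s: 6.8
ee_pos: [521.0, -75.2, 124.4]
eef_rot: [-3.142, -0.0, 1.43]
wrist_force: [0.5, 0.2, 0.5]
grip_width: 42.8
```

arm_command(
  rotation=[
    [0,0,0],
    [0,0,0],
    [0,0,0],
    [0,0,0],
    [0,0,0],
  ],
  delta_pos=[
    [0,-0.0025,0.003],
    [0,0,0.003],
    [0,0,0.003],
    [0,0,0],
    [0,0,0],
  ],
  gripper=[0.5,0.5,0.5,0.5,0.5],
)

```text
time_s: 7.3
ee_pos: [518.5, -75.0, 115.2]
eef_rot: [-3.141, -0.0, 1.43]
wrist_force: [0.4, -0.4, -0.3]
grip_width: 42.5
```

arm_command(
  rotation=[
    [0,0,0],
    [0,0,0],
    [0,0,0.1],
    [0,0,0.1],
    [0,0,0.1],
    [0,0,0],
  ],
  delta_pos=[
    [0,0,0.0015],
    [0,0,0],
    [0,0,0],
    [0,0,0],
    [0,0,0],
    [0,0,0],
  ],
  gripper=[0.5,0.5,0.5,0.5,0.5,0.5],
)

```text
time_s: 7.9
ee_pos: [518.2, -75.4, 113.8]
eef_rot: [-3.142, 0.001, 1.13]
wrist_force: [-0.5, -0.5, 0.2]
grip_width: 42.9
```

```bash
python3 - <<'E'
from rig import bot
import cv2,numpy as np
s=bot.read_state();print(s['time_s'],s['ee_pos'],s['eef_rot'],s['wrist_force'],s['torque'],s['q'])
f=lambda i:cv2.resize(cv2.cvtColor(i,cv2.COLOR_RGB2BGR),None,fx=4,fy=4,interpolation=cv2.INTER_CUBIC)
cv2.imwrite('pics/c.png',f(bot.get_image('scene')[150:290,190:330]))
E
```

```text
7.9 [518.21282028 -75.44885419 113.83604614] [-3.14150154e+00  1.04710507e-03  1.12978401e+00] [-0.48146015 -0.49932719  0.20497257] [-0.29507262  0.18129447  0.02219996] [-1.43982197e-01  3.36782977e-01 -3.51792646e-01  8.82614296e-01
 -9.74585065e-04  1.86782668e+00]
```

View pics/c.png

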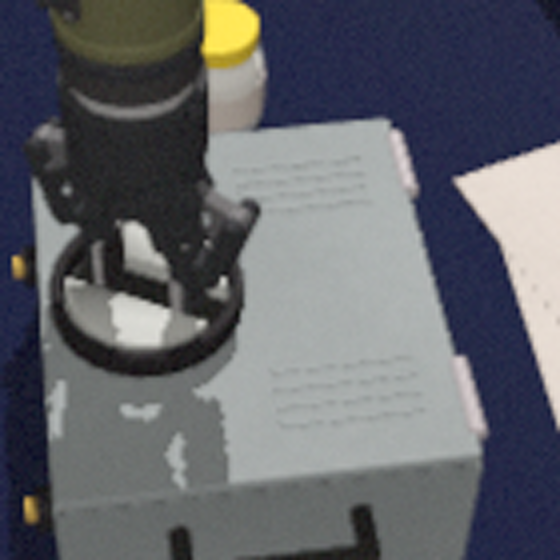

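The picture shows both fingertips in the slot, clear of the collar, and the slot already turning. I'll keep turning.

arm_command(
  rotation=[
    [0,0,0.1],
    [0,0,0.1],
    [0,0,0.1],
    [0,0,0.1],
    [0,0,0.1],
    [0,0,0.1],
    [0,0,0.1],
    [0,0,0.1],
  ],
  delta_pos=[
    [0,0,0],
    [0,0,0],
    [0,0,0],
    [0,0,0],
    [0,0,0],
    [0,0,0],
    [0,0,0],
    [0,0,0],
  ],
  gripper=[0.5,0.5,0.5,0.5,0.5,0.5,0.5,0.5],
)

```text
time_s: 8.75
ee_pos: [518.0, -75.6, 113.8]
eef_rot: [3.141, 0.001, 0.328]
wrist_force: [-1.2, -2.8, 1.3]
grip_width: 42.9
```

arm_command(
  rotation=[
    [0,0,0.05],
    [0,0,0.05],
    [0,0,0.05],
    [0,0,0.03],
    [0,0,0],
    [0,0,0],
  ],
  delta_pos=[
    [0,0,0],
    [0,0,0],
    [0,0,0],
    [0,0,0],
    [0,0,0],
    [0,0,0],
  ],
  gripper=[0.5,0.5,0.5,0.5,0.5,0.5],
)

```text
time_s: 9.35
ee_pos: [518.1, -75.4, 113.8]
eef_rot: [3.141, 0.001, 0.151]
wrist_force: [-2.1, -3.3, 1.1]
grip_width: 42.7
```

```bash
python3 - <<'E'
from rig import bot
s=bot.read_state();print(s['time_s'],s['ee_pos'],s['eef_rot'],s['wrist_force'],s['torque'],s['q'][5])
E
```

```text
9.35 [518.07894264 -75.39899158 113.75635168] [3.14087338e+00 9.65710998e-04 1.50764592e-01] [-2.08789681 -3.30845545  1.13323022] [-0.6216939   0.50253257  0.06511317] 2.8468998592439005
```

arm_command(
  rotation=[
    [0,0,0.03],
    [0,0,0.03],
    [0,0,0.02],
    [0,0,0],
    [0,0,0],
  ],
  delta_pos=[
    [0,0,0],
    [0,0,0],
    [0,0,0],
    [0,0,0],
    [0,0,0],
  ],
  gripper=[0.5,0.5,0.5,0.5,0.5],
)

```text
time_s: 9.85
ee_pos: [518.1, -75.4, 113.7]
eef_rot: [3.141, 0.001, 0.069]
wrist_force: [-2.1, -4.5, 1.2]
grip_width: 42.7
```

```bash
python3 - <<'E'
from rig import bot
s=bot.read_state();print(s['time_s'],s['ee_pos'],s['eef_rot'],s['wrist_force'],s['torque'],s['q'][5])
E
```

```text
9.85 [518.08668051 -75.36611524 113.74279767] [3.14082257e+00 9.16299754e-04 6.87850225e-02] [-2.09871538 -4.54701331  1.16321105] [-0.7609394   0.62285792  0.1119518 ] 2.9289298505510457
```

arm_command(
  rotation=[
    [0,0,0.03],
    [0,0,0.03],
    [0,0,0.02],
    [0,0,0],
    [0,0,0],
  ],
  delta_pos=[
    [0,0,0],
    [0,0,0],
    [0,0,0],
    [0,0,0],
    [0,0,0],
  ],
  gripper=[0.5,0.5,0.5,0.5,0.5],
)

```text
time_s: 10.35
ee_pos: [518.0, -75.4, 113.8]
eef_rot: [3.139, 0.001, -0.002]
wrist_force: [-4.1, -5.5, 2.4]
grip_width: 42.6
```

```bash
python3 - <<'E'
from rig import bot
s=bot.read_state();print(s['time_s'],s['ee_pos'],s['eef_rot'],s['wrist_force'],s['torque'],s['q'][5])
E
```

```text
10.35 [517.97698696 -75.38245126 113.79113911] [ 3.13938919e+00  1.21984067e-03 -1.67849936e-03] [-4.06427588 -5.47819301  2.41823238] [-1.04221451  0.71358642  3.34815071] 3.000193546536697
```

The torque jumped from 0.1 to 3.3 N m, so the dial is at its stop. Next: ease back within the slack, lift, and look.

arm_command(
  rotation=[
    [0,0,-0.05],
    [0,0,-0.05],
    [0,0,0],
    [0,0,0],
    [0,0,0],
    [0,0,0],
    [0,0,0],
    [0,0,0],
  ],
  delta_pos=[
    [0,0,0],
    [0,0,0],
    [0,0,-0.01],
    [0,0,-0.02],
    [0,0,-0.04],
    [0,0,-0.04],
    [0,0,-0.04],
    [-0.02,0,0],
  ],
  gripper=[0.5,0.5,0.5,0.5,0.5,0.5,0.5,0.5],
)

```text
time_s: 11.15
ee_pos: [505.1, -76.6, 270.7]
eef_rot: [3.14, -0.016, 0.089]
wrist_force: [-0.2, 0.1, -0.7]
grip_width: 42.7
```

arm_command(
  rotation=[
    [0,0,0],
    [0,0,0],
    [0,0,0],
    [0,0,0],
    [0,0,0],
    [0,0,0],
  ],
  delta_pos=[
    [-0.045,0,0],
    [-0.045,0,0],
    [-0.045,0,0],
    [-0.04,0,0],
    [0,0,0],
    [0,0,0],
  ],
  gripper=[0.5,0.5,0.5,0.5,0.5,0.5],
)

```text
time_s: 11.75
ee_pos: [325.0, -92.3, 264.9]
eef_rot: [3.142, -0.004, 0.088]
wrist_force: [1.0, -0.5, -0.1]
grip_width: 42.9
```

```bash
python3 - <<'E'
from rig import bot
import cv2,numpy as np
s=bot.read_state();print(s['time_s'],s['ee_pos'],s['wrist_force'])
B=lambda i:cv2.cvtColor(i,cv2.COLOR_RGB2BGR)
t=B(bot.get_image('top'));c=B(bot.get_image('scene'));cv2.imwrite('pics/t9.png',t);cv2.imwrite('pics/s9.png',c)
f=lambda i:cv2.resize(i,None,fx=2,fy=2,interpolation=cv2.INTER_CUBIC)
cv2.imwrite('pics/d.png',np.hstack([f(t[110:310,180:420]),f(c[150:350,160:320])]))
E
```

```text
11.75 [325.01669061 -92.2793529  264.9474607 ] [ 1.0496358  -0.53739568 -0.11637936]
```

View pics/d.png

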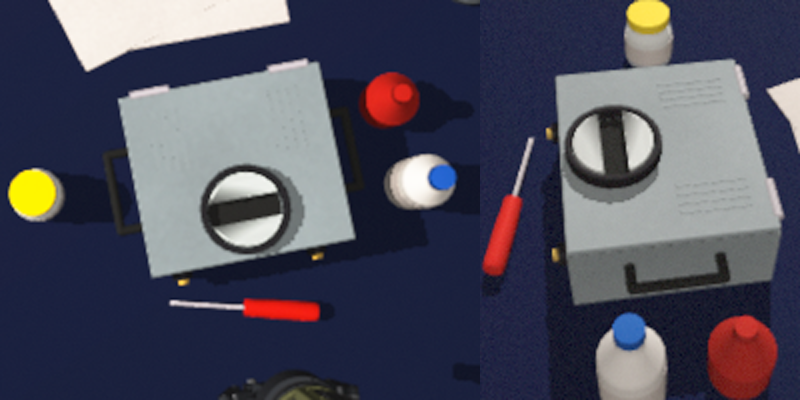

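The slot runs (213,217)→(280,204), −11.0°. The cover's front edge runs (151,277)→(354,238), −10.9°, so the two are parallel. The cover is flush, the jar is still at pixel (197,207), and the hand is well clear.

```bash
python3 - <<'E'
from rig import bot
import cv2
# bystander shift check: difference of first and last top picture around each
a,b=cv2.imread('pics/top0.png'),cv2.imread('pics/t9.png')
for n,(x,y) in dict(jar=(198,207),oiler=(376,160),bottle=(391,201),driver=(320,265)).items():
    T=a[y-14:y+14,x-14:x+14];r=cv2.matchTemplate(b[y-26:y+26,x-26:x+26],T,cv2.TM_CCOEFF_NORMED);_,m,_,l=cv2.minMaxLoc(r);print(n,round(m,2),l[0]-12,l[1]-12)
print(bot.sign_off())
E
```

```text
jar 1.0 0 0
oiler 0.9 -1 0
bottle 0.82 -1 0
driver 1.0 0 0
the job is handed in; nothing more can be done
None
```

I pushed the cover shut with the closed fingertips and turned the fastener clockwise to its stop. The job was handed in at about 12 s, and sign-off reports no verdict.

- **Cover:** the fingertips met firm resistance (about 11 N) at a height of 110 mm, the shut height. The last picture shows the cover flush on the tub.
- **Fastener:** I set both fingertips, half open, in the slot and turned until the torque jumped from about 0.1 to 3.3 N m. In the last picture the slot is at −11.0° and the cover's front edge at −10.9°, so they are parallel.
- **Bystanders:** the jar and screwdriver matched the first picture exactly. The oiler and bottle matched within one pixel (about 2.5 mm). Their match scores were lower, 0.90 and 0.82. I put that down to changed shadows but did not check it.
- **Hand:** it finished at about (325, −92, 265) mm, clear of everything, with no measurable contact force.

No check failed.

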